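Push the meal box through the aisle between two trays

TASK

Push the packed meal box along the table, through the narrow aisle between the two trays of sauce cups, and on until it lies wholly on the pick-up mat at the other end, roughly straight with the mat. Only push it with the fingers: do not lift or tip it, and leave the loose sauce cup, the soup tub and the tape roll where they stand.

Things in the scene. Friction and masses are not known exactly. Their poses are not given: they have to be found in the camera images.
- meal_box: Closed meal box: black base, clear lid, three bread rolls inside; rigid, 72 mm wide (its x), 100 mm long (y), 50 mm high, upright edges rounded at 8 mm, about 0.25 kg, loose. Origin: centre of its underside, z up. Starts on the bare table before the aisle's -y end, up to 40 mm off the aisle's line either way and turned up to 0.35 rad from it.
- trays: Two fixed aluminium pans full of black cups, a straight bare aisle between them. Origin: aisle's centre on the table; y along the aisle from entry to mat, x across, z up. Aisle 78 mm wide (x -39 to 39), 165 mm long (y -82.5 to 82.5). Each pan 240 mm in x, 165 in y, rim 25 mm high, corners rounded at 10 mm; cups inside reach 42 mm. The pair is turned up to 0.2 rad.
- pickup_mat: Flat cork mat, 140 mm wide (its x), 170 mm long (its y), 1 mm thin, no step to sliding things, fixed beyond the aisle's +y end, parallel to the aisle; its near edge is 17 to 53 mm past the pans, its centre up to 8 mm off the aisle's line. Origin: its centre, on the table.
- sauce_cup: Bystander: one loose black sauce cup with a lid, 54 mm across and 38 mm high, beside the mat. Origin: centre of its underside.
- soup_tub: Bystander: loose white round tub with a grey lid, 72 mm across and 51 mm high, on the other side of the mat. Origin: centre of its underside. Tub and cup may have changed places.
- tape_roll: Bystander: loose cardboard ring lying flat, 84 mm across and 45 mm high, on the table past the far end of the mat. Origin: centre of its underside.
There are look-alikes about, which are no part of the job. Leave any red or turquoise look-alike of the meal_box alone.

How it is judged (in metres and radians):
On the way:
1. the meal box is in the aisle between the two trays (x of meal_box in the frame of trays between -0.008 and 0.008 m and y of meal_box in the frame of trays between -0.03 and 0.03 m and height (world z) of meal_box below 0.008 m), for 0.05 s.
At the end, for the whole second after the job is handed in: The meal box stands flat and at rest on the mat, its long side within 0.2 rad of the mat's length, its centre within 36 mm across and 37 mm along of the mat's centre (that is, wholly on the mat, give or take 2 mm) (x of meal_box in the frame of pickup_mat between -0.036 and 0.036 m and y of meal_box in the frame of pickup_mat between -0.037 and 0.037 m and angle between the y axis of meal_box and the y axis of pickup_mat, either way round below 0.2 rad and height (world z) of meal_box below 0.006 m and angle between meal_box's own z axis and vertical below 0.06 rad and linear speed of meal_box below 0.01 m/s); the robot touches nothing.
It fails at once if the meal box is lifted off the table (height (world z) of meal_box above 0.012 m).
It fails at once if the meal box is tipped (angle between meal_box's own z axis and vertical above 0.2 rad).
It fails at once if the sauce cup is moved by more than 15 mm or tipped (distance of sauce_cup from where it was at the start of the episode above 0.015 m or angle between sauce_cup's own z axis and vertical above 0.3 rad).
It fails at once if the soup tub is moved by more than 15 mm or tipped (distance of soup_tub from where it was at the start of the episode above 0.015 m or angle between soup_tub's own z axis and vertical above 0.3 rad).
It fails at once if the tape roll is moved by more than 15 mm or tipped (distance of tape_roll from where it was at the start of the episode above 0.015 m or angle between tape_roll's own z axis and vertical above 0.3 rad).
It also fails if it takes over 72 s, if anything falls off the work surface, if the arm or the gripper's body presses on something with over 40 N, if the wrist force passes 120 N, or if a joint passes its speed limit or range.

ROBOT

A 7-joint arm with a two-finger parallel gripper is mounted at the origin on the work surface. World frame = base frame: x ahead of the robot, y to its left, z up, the work surface at z = 0. Lengths are in m, angles in degrees, forces in N, time in s.
With the tool pointing down it reaches from about 0.425 to 0.875 m from the base axis. Payload 4.7 kg.
Tool frame: the origin (TCP) lies midway between the tips of the shut fingers; the grasp point (between the pads) lies 19 mm behind it; z points along the fingers, y is the line along which they close (so a half turn about z gives the same grasp; the last joint's range is limited). The gripper opens to 87 mm and grips with 3 to 60 N. Pads are 19 mm wide; open, the fingers measure 117 mm over their backs; the gripper's body (75 mm by 190 mm) begins 51 mm behind the grasp point.
Start: joints at [-67.431, 18.392, -4.016, 83.108, 1.295, 78.541, -3.26], TCP at [0.241, 0.604, 0.198] pointing down, gripper open.
Joint ranges: [-163.93, 163.93], [-17.29, 119.83], [-79.2, 71.16], [3.27, 140.29], [-89.18, 269.18], [5.43, 117.66], [-154.24, 154.24]. Speed limits (degrees/s): [147.25, 147.25, 180, 180, 180, 180, 180].

INTERFACE

Orientations are given as [roll, pitch, yaw] about the fixed x, y, z axes, in that order (R = Rz(yaw) Ry(pitch) Rx(roll)).
In Python, from cell import env, viewer, boxes_of, masks_of gives the robot as it stands. The module is installed in compiled form; this text tells all that it offers.
- The arm moves only by the tool apply_moves, never from a script. Its argument "moves" is a list of rows, each a list of 7 numbers: the shift along the tool's x, y, z scaled (see below), then the turn, a rotation vector about the tool's x, y, z scaled (see below), then the opening, from 0 (shut) to 1 (fully open). A call has 1 to 20 rows; each row is the pose to reach, as a shift and turn from the pose commanded when the call began, along the tool's axes at that moment; what a row does not reach only later rows make up. The controller multiplies each number of a shift by 0.2 m and each number of a turn by 1.5 rad. A row lasts 1/10 s, in which the tool goes at most 50 mm and 8.59 degrees, less where a joint would pass 70% of its speed; a pose out of reach is approached as far as the arm can. A call with a number of a shift or a turn outside -1 to 1 is refused whole. A call with a gripper value outside its range is refused whole. The fingers move at their own pace and stop on an object; "grip_force" is the grip in N (left out, the last holds). Time passes only in rows, so rows that repeat a pose let the fingers close. It gives the time, the measured TCP pose, the force, the opening and the grip force at its end, in the units of the state.
- env.get_obs(): the state, without advancing time (a new reading comes with each control period).
- viewer.read_camera(name): name is "side" or "top"; returns the picture (420x560x3 uint8, red, green, blue); there is no depth.
- viewer.get_calibration(name): a dict with "fov_y" (degrees; the focal length in pixels is half the picture's height over the tangent of half this angle, whatever the lens; pixels are square), "cx", "cy" (the principal point, pixels), "position" and "orientation" of the camera in the world. Camera axes: x right, y up, looking along -z (the intrinsics and any distortion apply to the point x, -y, -z); pixel columns grow to the right and rows downward; lengths in m; the calibration is good to about 2 mm. A picture is of the moment at which its call begins. get_calibration takes no time and is no camera call.
- env.sign_off(): hands the job in; it is judged then, once.
Trained networks look in the newest picture that a camera, given by its name, has taken for a name from the list of things; names that differ only in an ending like _2 or _b are one class to them, and where a whole thing is asked for, a point or a joint stands for the part that bears it (a point fixed in the world has none). Each returns a list of dicts, best first, with "conf" (0 to 1); they miss things now and then, are a little off and sometimes report something else, mostly with a low value. They report only what shows in the picture. A call takes as long as a camera call. They do not tell look-alikes from the thing itself.
- boxes_of(camera, target): "location" ([column, row] in pixels, amid what is visible of it).
- masks_of(camera, target): "pixels" (420x560 bool, what is visible of it) and "location" ([column, row] in pixels, amid what is visible of it).
The state is a dict: "time_s": time; "qpos": joint angles; "joint_velocities": joint speeds; "effort": joint torques, N m; "tool_pos": TCP position; "tool_rot": TCP orientation; "force": force on the tool from outside, world axes, zero at the start; "wrist_torque": the same for the moment, N m; "grip_width": finger opening in m; "grasp_force": force on a finger pad.
Only numpy, scipy, OpenCV 4.12 (cv2) and the standard library are available. Lean on these libraries where they do the work, as an engineer would, in place of code of your own. Each camera call takes 0.05 s, during which the arm holds its last target. There are 200 camera calls.

## Working session

There is one attempt and no reset: what is moved stays moved. The work goes in short steps, Python scripts to look and compute and a tool call to move; the robot and the scene stay as the last step left them, time stands still between calls to the robot, and variables do not carry over. Pictures are saved under pics/ and viewed, at most 10 in all, crops included, and the job is handed in when it is done.

Besides the shell and the picture viewer there is one more tool, called as name(argument=value, ...), one argument or row to a line, values as JSON. apply_moves: Moves the arm, as the interface text tells. Shifts and turns lie within -1 to 1; 1 stands for 0.2 m of shift or 1.5 rad of turn. Its arguments: {"type":"object","properties":{"moves":{"type":"array","items":{"type":"array","items":{"type":"number","minimum":-1,"maximum":1}}},"grip_force":{"type":"number"}},"required":["moves"]}

```bash
mkdir -p pics; python3 - <<'E'
from cell import env, viewer, boxes_of, masks_of
import cv2,json
o=env.get_obs();print(o['time_s'],o['tool_pos'],o['tool_rot'],o['grip_width'])
for c in ['top','side']:
    im=viewer.read_camera(c);cv2.imwrite(f'pics/{c}0.png',im[:,:,::-1]);print(c,viewer.get_calibration(c))
    for t in ['meal_box','trays','pickup_mat','sauce_cup','soup_tub','tape_roll']:
        print(t,[(round(d['conf'],2),[round(float(x)) for x in d['location']]) for d in boxes_of(c,t)][:4])
E
```

```text
0.0 [0.24082057 0.60311615 0.19716821] [-1.79892504e+02  5.28436062e-03  1.58241203e+02] 0.08696191011173807
top {'fov_y': 42.62065047429372, 'cx': 291.2622889636449, 'cy': 206.87320040614927, 'position': array([ 0.38273632, -0.00430585,  1.47849613]), 'orientation': array([  5.64153025,   0.6185769 , -89.856309  ])}
meal_box [(0.73, [418, 157]), (0.68, [391, 287]), (0.66, [388, 210]), (0.63, [454, 218])]
trays [(0.84, [309, 212])]
pickup_mat [(0.97, [245, 186])]
sauce_cup [(0.87, [234, 251])]
soup_tub [(0.94, [237, 121]), (0.51, [235, 251])]
tape_roll [(0.83, [177, 162]), (0.66, [250, 185])]
side {'fov_y': 51.48532705828244, 'cx': 279.3982171575721, 'cy': 212.51261996898032, 'position': array([ 0.40974132, -0.87451228,  0.76351033]), 'orientation': array([51.04845108,  0.86642855, -8.65373674])}
meal_box [(0.98, [294, 293]), (0.8, [361, 320]), (0.7, [189, 307]), (0.69, [295, 361])]
trays [(0.87, [274, 235])]
pickup_mat [(0.96, [286, 194])]
sauce_cup [(0.85, [227, 187]), (0.41, [296, 293])]
soup_tub [(0.93, [345, 177])]
tape_roll [(0.7, [295, 157])]
```

View pics/top0.png

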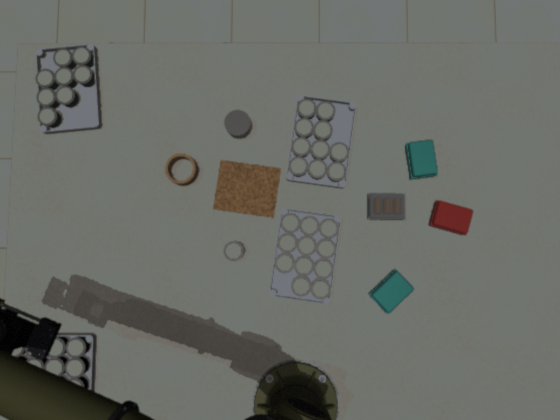

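View pics/side0.png

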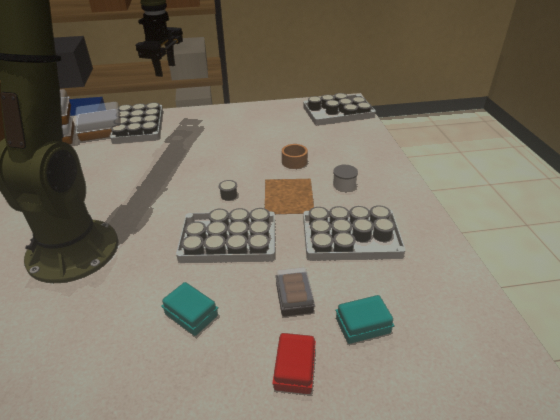

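The top view shows the meal box (grey with rolls) at about (387,207). The pans are at (320,142) and (306,255), with the aisle at about (313,198) and the mat at (247,188). The cup is at (234,251), the tub at (237,123) and the tape roll at (181,169). The turquoise and red boxes are look-alikes.

```bash
cat > h.py <<'E'
from cell import env, viewer, boxes_of, masks_of
import numpy as np, cv2
from scipy.spatial.transform import Rotation as R
from scipy.optimize import minimize
def proj(P,cam):
    c=viewer.get_calibration(cam); f=210/np.tan(np.radians(c['fov_y']/2))
    q=(np.asarray(P,float)-c['position'])@R.from_euler('xyz',c['orientation'],degrees=True).as_matrix()
    return np.c_[c['cx']+f*q[:,0]/-q[:,2], c['cy']-f*q[:,1]/-q[:,2]]
def unproj(uv,z,cam):
    c=viewer.get_calibration(cam); f=210/np.tan(np.radians(c['fov_y']/2))
    d=R.from_euler('xyz',c['orientation'],degrees=True).as_matrix()@np.array([(uv[0]-c['cx'])/f,-(uv[1]-c['cy'])/f,-1])
    return c['position']+d*(z-c['position'][2])/d[2]
def place(P,s):
    c,n=np.cos(s[2]),np.sin(s[2]); P=np.asarray(P,float)
    return np.c_[s[0]+c*P[:,0]-n*P[:,1], s[1]+n*P[:,0]+c*P[:,1], P[:,2]]
def prism(w,l,h,x0=0,r=.0):
    P=[]
    for sx in(-1,1):
        for sy in(-1,1):
            for a in ([0] if r==0 else np.linspace(0,np.pi/2,4)):
                for z in {0,h}: P.append([x0+sx*(w/2-r+r*np.cos(a)),sy*(l/2-r+r*np.sin(a)),z])
    return P
def render(parts,s,cam):
    m=np.zeros((1680,2240),np.uint8)
    for p in parts:
        uv=(proj(place(p,s),cam)+.5)*4
        cv2.fillConvexPoly(m,cv2.convexHull(uv.astype(np.float32)).round().astype(np.int32),1)
    return cv2.resize(m.astype(np.float32),(560,420),interpolation=cv2.INTER_AREA)
def fit(parts,mask,cam,s0):
    m=mask.astype(np.float32)
    f=lambda s:1-np.minimum(m,render(parts,s,cam)).sum()/np.maximum(m,render(parts,s,cam)).sum()
    b=None
    for d in(-.15,0,.15):
        s=np.array(s0)+[0,0,d]
        r=minimize(f,s,method='Nelder-Mead',options=dict(initial_simplex=s+np.array([[0,0,0],[.015,0,0],[0,.015,0],[0,0,.12]]),maxiter=120))
        if b is None or r.fun<b.fun:b=r
    return b.x,1-b.fun
BOX=[prism(.072,.1,.05,0,.008)]; MAT=[prism(.14,.17,.001)]; TRAYS=[prism(.24,.165,.025,.159,.01),prism(.24,.165,.025,-.159,.01)]
def near(cam,t,uv):
    return min(masks_of(cam,t),key=lambda d:np.hypot(*(np.array(d['location'])-uv)))
E
python3 - <<'E'
from h import *
for cam,ub,um,ut in(('top',(387,207),(247,188),(313,200)),('side',(295,293),(288,195),(288,235))):
    viewer.read_camera(cam)
    for n,p,t,uv,h in(('box',BOX,'meal_box',ub,.03),('mat',MAT,'pickup_mat',um,0),('trays',TRAYS,'trays',ut,.02)):
        d=near(cam,t,uv); s0=unproj(d['location'],h,cam)
        s,q=fit(p,d['pixels'],cam,[s0[0],s0[1],0.]); print(cam,n,d['location'],d['pixels'].sum(),s.round(4),round(q,3))
for t,h in(('sauce_cup',.038),('soup_tub',.051),('tape_roll',.045)):
    viewer.read_camera('top');d=boxes_of('top',t)[0]; print(t,unproj(d['location'],h,'top'))
E
```

```text
top box [386.9, 208.5] 967 [ 0.5278 -0.2413  0.0241] 0.863
top mat [248.9, 186.9] 3022 [ 0.5819  0.1363 -0.1335] 0.972
top trays [309.4, 214.2] 10807 [ 0.554  -0.0472 -0.139 ] 0.982
side box [295.3, 295.7] 1537 [ 0.5269 -0.2428 -0.0244] 0.894
side mat [286.6, 192.4] 1576 [ 0.5779  0.1374 -0.1402] 0.924Traceback (most recent call last):
  File "<stdin>", line 5, in <module>
  File "h.py", line 40, in near
    return min(masks_of(cam,t),key=lambda d:np.hypot(*(np.array(d['location'])-uv)))
ValueError: min() iterable argument is empty
```

apply_moves(
  moves=[
    [-0.94, -0.34, 0, 0, 0, 0.794, 1],
    [-0.94, -0.34, 0, 0, 0, 0.794, 1],
    [-0.94, -0.34, 0, 0, 0, 0.794, 1],
    [-0.94, -0.34, 0, 0, 0, 0.794, 1],
    [-0.94, -0.34, 0, 0, 0, 0.794, 1],
    [-0.94, -0.34, 0, 0, 0, 0.794, 1],
    [-0.94, -0.34, 0, 0, 0, 0.794, 1],
    [-0.94, -0.34, 0, 0, 0, 0.794, 1],
    [-0.94, -0.34, 0, 0, 0, 0.794, 1],
    [-0.94, -0.34, 0, 0, 0, 0.794, 1],
    [-0.94, -0.34, 0, 0, 0, 0.794, 1],
    [-0.94, -0.34, 0, 0, 0, 0.794, 1],
  ],
)

```text
time_s: 2.3
tool_pos: [0.3903, 0.4709, 0.1983]
tool_rot: [-180.0, 0.0, 90.1]
force: [-0.6, 0.5, -0.3]
grip_width: 0.0871
grasp_force: 0.0
```

apply_moves(
  moves=[
    [-1, 0.69, 0, 0, 0, 0, 1],
    [-1, 0.69, 0, 0, 0, 0, 1],
    [-1, 0.69, 0, 0, 0, 0, 1],
    [-1, 0.69, 0, 0, 0, 0, 1],
    [-1, 0.69, 0, 0, 0, 0, 1],
    [-1, 0.69, 0, 0, 0, 0, 1],
    [-1, 0.69, 0, 0, 0, 0, 1],
  ],
)

```text
time_s: 3.0
tool_pos: [0.5291, 0.2697, 0.1984]
tool_rot: [180.0, -0.0, 89.9]
force: [-0.3, 0.2, -0.1]
grip_width: 0.087
grasp_force: 0.0
```

apply_moves(
  moves=[
    [-1, 0, 0, 0, 0, 0, 1],
    [-1, 0, 0, 0, 0, 0, 1],
    [-1, 0, 0, 0, 0, 0, 1],
    [-1, 0, 0, 0, 0, 0, 1],
    [-1, 0, 0, 0, 0, 0, 1],
    [-1, 0, 0, 0, 0, 0, 1],
  ],
)

```text
time_s: 3.6
tool_pos: [0.5283, 0.0716, 0.1986]
tool_rot: [180.0, -0.1, 90.0]
force: [0.6, 0.6, -0.1]
grip_width: 0.0867
grasp_force: 0.0
```

apply_moves(
  moves=[
    [-1, 0, 0, 0, 0, 0, 1],
    [-1, 0, 0, 0, 0, 0, 1],
    [-1, 0, 0, 0, 0, 0, 1],
    [-1, 0, 0, 0, 0, 0, 1],
    [-1, 0, 0, 0, 0, 0, 1],
    [-1, 0, 0, 0, 0, 0, 1],
  ],
)

```text
time_s: 4.2
tool_pos: [0.529, -0.1275, 0.1981]
tool_rot: [-180.0, -0.0, 90.1]
force: [-0.3, 1.2, -0.0]
grip_width: 0.0872
grasp_force: 0.0
```

apply_moves(
  moves=[
    [-0.57, -0.01, 0.3, 0, 0, 0, 1],
    [-0.57, -0.01, 0.55, 0, 0, 0, 1],
    [-0.57, -0.01, 0.55, 0, 0, 0, 1],
    [-0.57, -0.01, 0.55, 0, 0, 0, 1],
    [-0.57, -0.01, 0.55, 0, 0, 0, 1],
  ],
)

```text
time_s: 4.7
tool_pos: [0.526, -0.2408, 0.0863]
tool_rot: [-179.8, -0.1, 90.1]
force: [-0.1, 0.4, 0.7]
grip_width: 0.0866
grasp_force: 0.0
```

```bash
python3 - <<'E'
from h import *
im=viewer.read_camera('side');o=env.get_obs();print(o['tool_pos'])
c=cv2.resize(im[200:350,220:370],(600,600),interpolation=cv2.INTER_CUBIC);cv2.imwrite('pics/s1.png',c[:,:,::-1])
t=o['tool_pos'];print(proj([t,t+[.0435,0,0],t-[.0435,0,0]],'side').round(1))
E
```

```text
[ 0.52759246 -0.24022497  0.08801018]
[[294.1 268.8]
 [314.2 266.4]
 [273.9 271.3]]
```

View pics/s1.png

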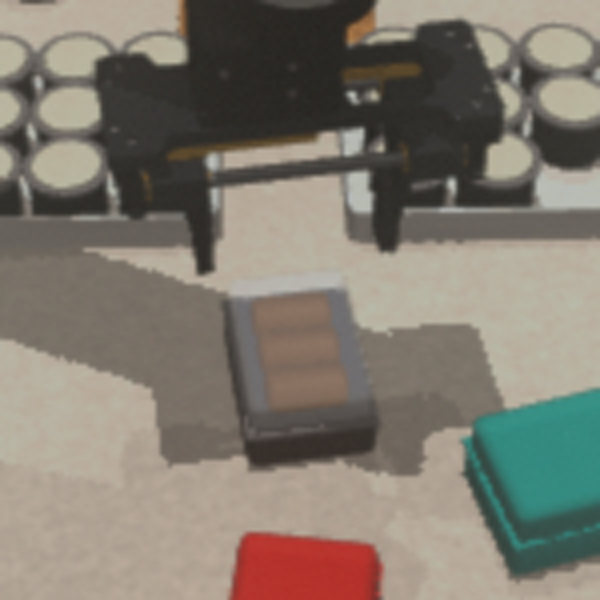

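The fingertips straddle the box line at about crop (205,270) and (387,248). The box lid corners are at about (230,290), (342,280), (375,410) and (247,430) in the crop. I'll check the box pose from those corners.

```bash
python3 - <<'E'
from h import *
P=[unproj((220+a/4-.5,200+b/4-.5),.05,'side') for a,b in((230,290),(342,280),(375,410),(247,430))]
print(np.round(P,4)); print(np.mean(P,0))
for y in(-.05,0,.05): print(y,(proj(place([[-.036,.05,.05],[.036,.05,.05],[.036,-.05,.05],[-.036,-.05,.05]],[.527,-.242,y]),'side')-[220,200]+.5).__mul__(4).round().tolist())
E
```

```text
[[ 0.4949 -0.2079  0.05  ]
 [ 0.5579 -0.2107  0.05  ]
 [ 0.5567 -0.3041  0.05  ]
 [ 0.4892 -0.3061  0.05  ]]
[ 0.52466061 -0.25719704  0.05      ]
-0.05 [[223.0, 268.0], [349.0, 257.0], [378.0, 394.0], [241.0, 406.0]]
0 [[219.0, 270.0], [344.0, 255.0], [382.0, 391.0], [246.0, 408.0]]
0.05 [[215.0, 273.0], [339.0, 254.0], [386.0, 387.0], [252.0, 410.0]]
```

apply_moves(
  moves=[
    [-0.045, -0.005, 0.1, 0, 0, 0, 1],
    [-0.045, -0.005, 0.2, 0, 0, 0, 1],
    [-0.045, -0.005, 0.25, 0, 0, 0, 1],
    [-0.045, -0.005, 0.3, 0, 0, 0, 1],
    [-0.045, -0.005, 0.37, 0, 0, 0, 1],
    [-0.045, -0.005, 0.37, 0, 0, 0, 1],
  ],
)

```text
time_s: 5.35
tool_pos: [0.5248, -0.2508, 0.0129]
tool_rot: [-179.9, -0.1, 90.1]
force: [-0.5, 0.3, -0.6]
grip_width: 0.0871
grasp_force: 0.0
```

apply_moves(
  moves=[
    [0, 0, 0, 0, 0, 0, 0.84],
    [0, 0, 0, 0, 0, 0, 0.84],
    [0, 0, 0, 0, 0, 0, 0.84],
    [0, 0, 0, 0, 0, 0, 0.84],
    [0, 0, 0, 0, 0, 0.03, 0.84],
    [0, 0, 0, 0, 0, 0.06, 0.84],
    [0, 0, 0, 0, 0, 0.092, 0.84],
    [0, 0.005, 0, 0, 0, 0.092, 0.84],
    [0, 0.005, 0, 0, 0, 0.092, 0.84],
    [0, 0.005, 0, 0, 0, 0.092, 0.84],
  ],
  grip_force=3,
)

```text
time_s: 6.35
tool_pos: [0.5258, -0.2521, 0.0141]
tool_rot: [-179.9, -0.0, 82.1]
force: [-2.0, 0.4, 1.2]
grip_width: 0.0731
grasp_force: 1.1
```

```bash
python3 - <<'E'
from h import *
im=viewer.read_camera('side')
c=cv2.resize(im[200:350,220:370],(600,600),interpolation=cv2.INTER_CUBIC);cv2.imwrite('pics/s2.png',c[:,:,::-1])
E
```

```text
(no output)
```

View pics/s2.png

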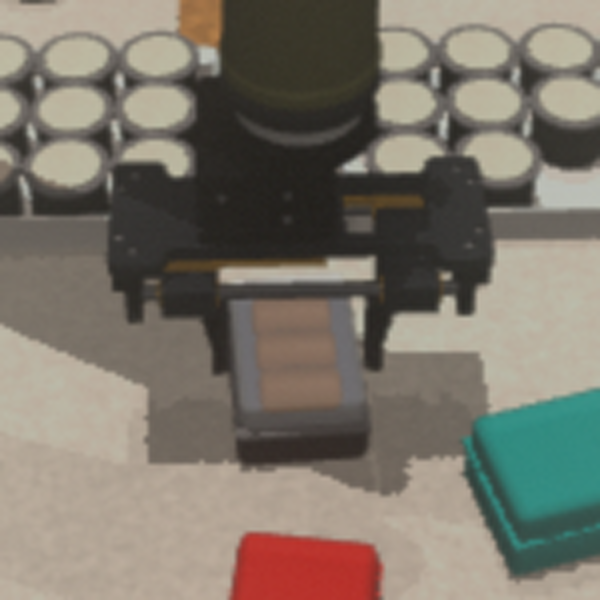

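The box now sits squared between the fingers, with its near bottom edge at crop (240,455)–(367,450). The red look-alike's far edge is at about crop row 537. I'll work out the gap behind the box.

```bash
python3 - <<'E'
from h import *
for n,a,b,z in(('near L',240,457,.0),('near R',367,450,.0),('red far top L',243,535,.05),('red far top R',378,543,.05)):
    print(n,unproj((220+a/4-.5,200+b/4-.5),z,'side').round(4))
E
```

```text
near L [ 0.4882 -0.2838  0.    ]
near R [ 0.5569 -0.2904  0.    ]
red far top L [ 0.4774 -0.369   0.05  ]
red far top R [ 0.541 -0.384  0.05 ]
```

apply_moves(
  moves=[
    [0, 0, 0, 0, 0, 0, 1],
    [0, 0, 0, 0, 0, 0, 1],
    [0, 0, 0, 0, 0, 0, 1],
    [0, 0, -0.1, 0, 0, 0, 1],
    [0, 0, -0.25, 0, 0, 0, 1],
    [0, 0, -0.45, 0, 0, 0, 1],
    [0, 0, -0.45, 0, 0, 0, 1],
    [-0.2, 0, -0.45, 0, 0, 0, 0.35],
    [-0.34, 0, -0.45, 0, 0, 0, 0.35],
    [-0.34, 0, -0.45, 0, 0, 0, 0.35],
    [-0.34, 0, -0.45, 0, 0, 0, 0.35],
    [-0.34, 0, -0.25, 0, 0, 0, 0.35],
    [-0.34, 0, -0.1, 0, 0, 0, 0.35],
    [-0.34, 0, 0, 0, 0, 0, 0.35],
    [-0.34, 0, 0, 0, 0, 0, 0.35],
  ],
)

```text
time_s: 7.9
tool_pos: [0.5154, -0.3162, 0.0108]
tool_rot: [-179.7, -0.2, 82.2]
force: [-0.4, 0.4, 0.7]
grip_width: 0.0338
grasp_force: 0.0
```

```bash
cat >> h.py <<'E'
T=np.array([.554,-.0472,-.138])
def rel(p):
    d=np.array(p[:2])-T[:2];c,n=np.cos(T[2]),np.sin(T[2]);return np.array([c*d[0]+n*d[1],-n*d[0]+c*d[1]]).round(4)
E
python3 - <<'E'
from h import *
im=viewer.read_camera('top');print(rel(env.get_obs()['tool_pos']))
d=min(masks_of('top','meal_box'),key=lambda d:np.hypot(*(np.array(d['location'])-(387,207))));print(d['location'],d['conf'],rel(unproj(d['location'],.045,'top')))
c=cv2.resize(im[130:280,210:430],None,fx=3.6,fy=3.6,interpolation=cv2.INTER_CUBIC);cv2.imwrite('pics/t1.png',c[:,:,::-1])
E
```

```text
[ 1.000e-04 -2.728e-01]
[388.4, 206.1] 0.63 [ 0.0006 -0.2026]
```

View pics/t1.png

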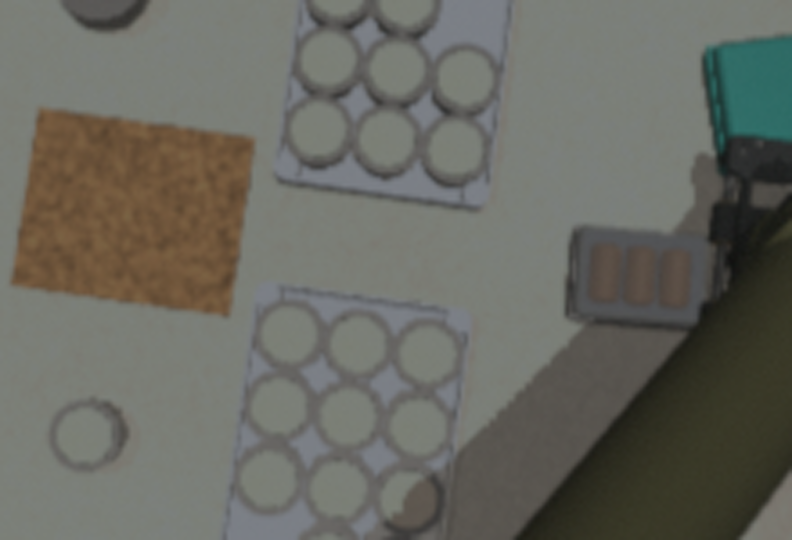

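The top view shows the box straight with the aisle and on its line, at about crop (640,277). The aisle is clear and the fingers are behind the box. I'll push in small steps.

apply_moves(
  moves=[
    [0.04, 0, -0.015, 0, 0, 0, 0.35],
    [0.08, 0, -0.015, 0, 0, 0, 0.35],
    [0.12, 0, -0.015, 0, 0, 0, 0.35],
    [0.16, 0, -0.015, 0, 0, 0, 0.35],
    [0.2, 0, -0.015, 0, 0, 0, 0.35],
    [0.24, 0, -0.015, 0, 0, 0, 0.35],
    [0.28, 0, -0.015, 0, 0, 0, 0.35],
    [0.32, 0, -0.015, 0, 0, 0, 0.35],
    [0.36, 0, -0.015, 0, 0, 0, 0.35],
    [0.4, 0, -0.015, 0, 0, 0, 0.35],
    [0.44, 0, -0.015, 0, 0, 0, 0.35],
    [0.48, 0, -0.015, 0, 0, 0, 0.35],
    [0.52, 0, -0.015, 0, 0, 0, 0.35],
    [0.56, 0, -0.015, 0, 0, 0, 0.35],
    [0.56, 0, -0.015, 0, 0, 0, 0.35],
  ],
)

```text
time_s: 9.5
tool_pos: [0.5327, -0.2061, 0.0169]
tool_rot: [-180.0, -0.1, 82.2]
force: [0.0, -0.9, -0.1]
grip_width: 0.0302
grasp_force: 0.0
```

```bash
python3 - <<'E'
from h import *
im=viewer.read_camera('top');o=env.get_obs();print(rel(o['tool_pos']),o['tool_rot'],o['force'])
e=unproj
ds=[(d['location'],round(d['conf'],2),rel(unproj(d['location'],.045,'top')).tolist()) for d in masks_of('top','meal_box')];print(ds)
c=cv2.resize(im[130:280,210:430],None,fx=3.6,fy=3.6,interpolation=cv2.INTER_CUBIC);cv2.imwrite('pics/t2.png',c[:,:,::-1])
E
```

```text
[ 0.0009 -0.1605] [-1.79980598e+02 -1.33825959e-01  8.21760888e+01] [-0.17437166 -0.02187118  0.07824384]
[([351.7, 202.6], 0.84, [-0.0036, -0.1044]), ([420.3, 153.0], 0.7, [0.1554, -0.27]), ([391.0, 288.3], 0.7, [-0.2142, -0.236]), ([454.0, 216.2], 0.62, [-0.002, -0.3785])]
```

View pics/t2.png

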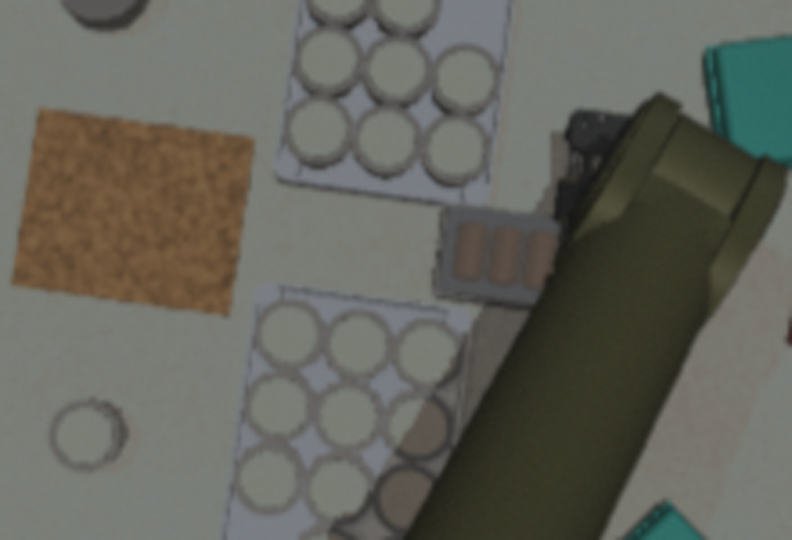

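The box front has entered the aisle mouth, with its lid corners at crop (445,205) and (436,297) between the two walls, and it is straight. I'll keep pushing.

apply_moves(
  moves=[
    [0.04, 0, 0, 0, 0, 0, 0.35],
    [0.08, 0, 0, 0, 0, 0, 0.35],
    [0.12, 0, 0, 0, 0, 0, 0.35],
    [0.16, 0, 0, 0, 0, 0, 0.35],
    [0.2, 0, 0, 0, 0, 0, 0.35],
    [0.24, 0, 0, 0, 0, 0, 0.35],
    [0.28, 0, 0, 0, 0, 0, 0.35],
    [0.32, 0, 0, 0, 0, 0, 0.35],
    [0.36, 0, 0, 0, 0, 0, 0.35],
    [0.4, 0, 0, 0, 0, 0, 0.35],
    [0.44, 0, 0, 0, 0, 0, 0.35],
    [0.48, 0, 0, 0, 0, 0, 0.35],
    [0.5, 0, 0, 0, 0, 0, 0.35],
    [0.5, 0, 0, 0, 0, 0, 0.35],
  ],
)

```text
time_s: 11.0
tool_pos: [0.5469, -0.1082, 0.0174]
tool_rot: [180.0, -0.1, 82.2]
force: [0.2, -0.3, 0.3]
grip_width: 0.0307
grasp_force: 0.0
```

```bash
cat > look.py <<'E'
from h import *
o=env.get_obs();print(rel(o['tool_pos']),o['tool_rot'],o['force'])
for c in('top','side'):
    viewer.read_camera(c)
    print(c,[(d['location'],round(d['conf'],2),rel(unproj(d['location'],.045,c)).tolist()) for d in masks_of(c,'meal_box')])
E
python3 look.py
```

```text
[ 0.0013 -0.0614] [ 1.79953680e+02 -6.01603960e-02  8.21676859e+01] [ 0.22776666 -0.27980082  0.33763841]
top [([391.1, 286.8], 0.91, [-0.2103, -0.2358]), ([453.9, 218.2], 0.9, [-0.0073, -0.3789]), ([309.1, 198.7], 0.75, [-0.0091, 0.0098]), ([419.6, 156.5], 0.58, [0.1456, -0.2692])]
side [([190.0, 307.4], 0.97, [-0.2179, -0.2576]), ([290.8, 362.3], 0.86, [-0.0131, -0.3894]), ([292.6, 240.4], 0.69, [0.0023, -0.0591]), ([360.8, 317.6], 0.56, [0.1312, -0.2922])]
```

apply_moves(
  moves=[
    [0.05, 0, 0, 0, 0, 0, 0.35],
    [0.1, 0, 0, 0, 0, 0, 0.35],
    [0.15, 0, 0, 0, 0, 0, 0.35],
    [0.2, 0, 0, 0, 0, 0, 0.35],
    [0.25, 0, 0, 0, 0, 0, 0.35],
    [0.3, 0, 0, 0, 0, 0, 0.35],
    [0.35, 0, 0, 0, 0, 0, 0.35],
    [0.4, 0, 0, 0, 0, 0, 0.35],
    [0.45, 0, 0, 0, 0, 0, 0.35],
    [0.5, 0, 0, 0, 0, 0, 0.35],
    [0.55, 0, 0, 0, 0, 0, 0.35],
    [0.6, 0, 0, 0, 0, 0, 0.35],
    [0.65, 0, 0, 0, 0, 0, 0.35],
    [0.7, 0, 0, 0, 0, 0, 0.35],
    [0.75, 0, 0, 0, 0, 0, 0.35],
    [0.75, 0, 0, 0, 0, 0, 0.35],
  ],
)

```text
time_s: 12.8
tool_pos: [0.567, 0.0421, 0.017]
tool_rot: [-180.0, -0.1, 82.2]
force: [0.3, 0.0, 0.2]
grip_width: 0.0306
grasp_force: 0.0
```

```bash
python3 look.py; python3 - <<'E'
from h import *
im=viewer.read_camera('side')
c=cv2.resize(im[140:260,200:380],None,fx=4,fy=4,interpolation=cv2.INTER_CUBIC);cv2.imwrite('pics/s3.png',c[:,:,::-1])
E
```

```text
[0.0006 0.0902] [-1.79988401e+02 -1.02504802e-01  8.22423093e+01] [0.32619189 0.033857   0.22900626]
top [([454.8, 216.7], 0.86, [-0.003, -0.3808]), ([244.3, 189.8], 0.69, [-0.0094, 0.1855]), ([389.1, 287.4], 0.64, [-0.2126, -0.2308])]
side [([360.1, 319.9], 0.86, [0.1289, -0.2978]), ([291.9, 362.2], 0.83, [-0.0111, -0.3893]), ([191.7, 307.9], 0.7, [-0.2142, -0.259]), ([289.0, 204.6], 0.66, [-0.0022, 0.0827])]
```

View pics/s3.png

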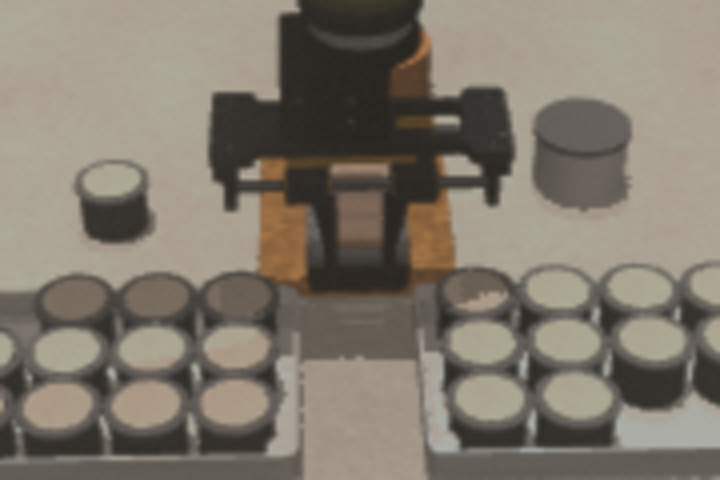

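The box is straight and nearly all on the mat: its near edge is at crop row ~288 and the mat's near edge at ~290. It needs about 35 mm more.

apply_moves(
  moves=[
    [0.03, 0, 0, 0, 0, 0, 0.35],
    [0.06, 0, 0, 0, 0, 0, 0.35],
    [0.09, 0, 0, 0, 0, 0, 0.35],
    [0.12, 0, 0, 0, 0, 0, 0.35],
    [0.15, 0, 0, 0, 0, 0, 0.35],
    [0.175, 0, 0, 0, 0, 0, 0.35],
    [0.175, 0, 0, 0, 0, 0, 0.35],
    [0.1, 0, 0, 0, 0, 0, 0.35],
    [0, 0, 0, 0, 0, 0, 0.35],
    [0, 0, 0, 0, 0, 0, 0.35],
    [0, 0, -0.2, 0, 0, 0, 0.35],
    [0, 0, -0.4, 0, 0, 0, 0.35],
    [0, 0, -0.6, 0, 0, 0, 0.35],
    [0, 0, -0.8, 0, 0, 0, 0.35],
    [0, 0, -0.8, 0, 0, 0, 0.35],
  ],
)

```text
time_s: 14.55
tool_pos: [0.5707, 0.0391, 0.1836]
tool_rot: [179.4, -0.3, 82.1]
force: [0.6, -0.7, -1.0]
grip_width: 0.0306
grasp_force: 0.0
```

apply_moves(
  moves=[
    [-1, 0, 0, 0, 0, 0, 0.35],
    [-1, 0, 0, 0, 0, 0, 0.35],
    [-1, 0, 0, 0, 0, 0, 0.35],
    [-1, 0, 0, 0, 0, 0, 0.35],
    [-1, 0, 0, 0, 0, 0, 0.35],
    [-1, 0, 0, 0, 0, 0, 0.35],
    [-1, 0, 0, 0, 0, 0, 0.35],
  ],
)

```text
time_s: 15.25
tool_pos: [0.5395, -0.1576, 0.1768]
tool_rot: [-180.0, -0.1, 82.2]
force: [0.2, 1.4, -1.1]
grip_width: 0.0304
grasp_force: 0.0
```

```bash
python3 look.py; python3 - <<'E'
from h import *
im=viewer.read_camera('top')
c=cv2.resize(im[100:270,150:350],None,fx=3.5,fy=3.5,interpolation=cv2.INTER_CUBIC);cv2.imwrite('pics/t3.png',c[:,:,::-1])
E
```

```text
[ 0.0008 -0.1113] [-1.79968959e+02 -6.03380218e-02  8.21733208e+01] [ 0.17913298  1.39998723 -1.13945618]
top [([247.4, 185.5], 0.9, [0.0033, 0.179]), ([390.8, 286.9], 0.84, [-0.2106, -0.235]), ([423.5, 153.0], 0.83, [0.1565, -0.2785]), ([452.9, 217.4], 0.8, [-0.0056, -0.376])]
side [([292.3, 362.5], 0.93, [-0.0104, -0.3899]), ([291.8, 191.7], 0.82, [0.0074, 0.1409]), ([362.7, 320.3], 0.65, [0.1339, -0.2989]), ([190.9, 306.6], 0.59, [-0.2164, -0.2556])]
```

View pics/t3.png

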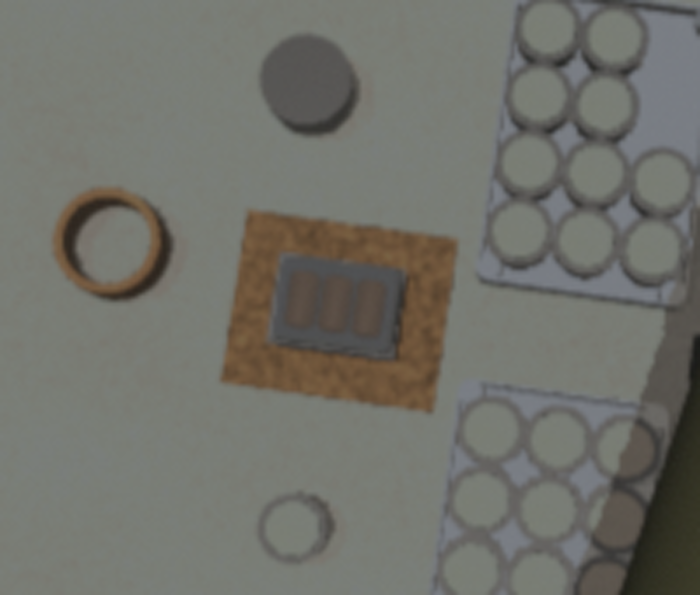

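The box lies centred on the mat at about crop (338,305) and parallel to it. The cup, tub and tape roll are where they stood.

```bash
python3 -c "
from cell import env
print(env.sign_off())"
```

```text
the job is handed in; nothing more can be done
None
```

I pushed the meal box through the aisle and onto the pick-up mat, and handed the job in at about 15 s. The last top picture shows it centred on the mat and straight with it, with the cup, tub and tape roll where they stood; the hand-in returned no verdict. Before the aisle I closed the fingers lightly on the box's sides (about 1 N, no lift) to turn it straight; the rest was pushing from behind.

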